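# Release the cuvette cassette from its dock

### The arm

A 6-joint arm with a two-finger parallel gripper is mounted at the origin on a cart in front of the work surface, level with it; the furniture and walls round the work are solid. World frame = base frame: x ahead of the robot, y to its left, z up, the work surface at z = 0. Lengths are in m, angles in degrees, forces in N, time in s.
With the tool pointing down it reaches from about 0.3 to 1 m from the base axis. Payload 5.1 kg.
Tool frame: the origin (TCP) lies midway between the tips of the shut fingers; the grasp point (between the pads) lies 19 mm behind it; z points along the fingers, y is the direction in which the jaws open and shut (so a half turn about z gives the same grasp; the last joint's range is limited). The gripper opens to 95 mm and grips with 3 to 60 N. Pads are 20 mm wide; open, the fingers measure 119 mm over their backs; the gripper's body (75 mm by 180 mm) begins 59 mm behind the grasp point.
Start: joints at [62.074, 7.093, 94.555, -0, 78.352, -4.733], TCP at [0.256, 0.597, 0.215] pointing down, gripper open.
Joint ranges: [-149.61, 149.61], [-58.7, 133.49], [1.44, 155.28], [-77.14, 257.14], [18.33, 153.61], [-166.67, 166.67]. Speed limits (degrees/s): [147.25, 147.25, 180, 180, 180, 180].

### API

Orientations are given as [roll, pitch, yaw] about the fixed x, y, z axes, in that order (R = Rz(yaw) Ry(pitch) Rx(roll)).
In Python, from plant import manip gives the robot as it stands. The module is installed in compiled form; this text tells all that it offers.
- The arm moves only by the tool arm_command, never from a script. Its argument "commands" is a list of rows, each a list of 6 numbers: the shift along the tool's x, y, z in cm, then the turn, a rotation vector about the tool's x, y, z in degrees. In form: [[tx, ty, tz, ax, ay, az], ...]. A call has 1 to 12 rows; each row is the pose to reach, as a shift and turn from the pose commanded when the call began, along the tool's axes at that moment; what a row does not reach only later rows make up. A row lasts 1/10 s, in which the tool goes at most 50 mm and 8.59 degrees, less where a joint would pass 70% of its speed; a pose out of reach is approached as far as the arm can. A call with a gripper value outside its range is refused whole. "grip" is the finger opening in cm, from 0 to 9.51, set as the call begins (left out, the last holds). The fingers move at their own pace and stop on an object; the grip force is fixed at half the most. Time passes only in rows, so rows that repeat a pose let the fingers close. It gives the time, the measured TCP pose, the force and the opening at its end, in the units of the state.
- manip.get_obs(): the state, without advancing time (a new reading comes with each control period).
- manip.grab_frame(name): name is "scene" or "side" or "wrist"; returns the picture (420x560x3 uint8, red, green, blue); there is no depth.
- manip.camera_model(name): a dict with "vfov" (degrees; the focal length in pixels is half the picture's height over the tangent of half this angle, whatever the lens; pixels are square), "cx", "cy" (the principal point, pixels), "R" (3x3) and "t" (3): a world point X has camera coordinates R X + t. Camera axes: x right, y down, z forward; pixel columns grow to the right and rows downward; lengths in m; the calibration is good to about 2 mm. The wrist camera is an equidistant fisheye: a pixel r from the principal point sees the ray r / f radians off the axis. A picture is of the moment at which its call begins: read the wrist's pose just before it. camera_model takes no time and is no camera call; for the wrist camera it gives the pose at the moment of the call.
- manip.finish_job(): hands the job in, once; it reports no verdict.
The state is a dict: "clock": time; "joint_positions": joint angles; "qd": joint speeds; "effort": joint torques, N m; "position": TCP position; "tool_rot": TCP orientation; "ft_force": force on the tool from outside, world axes, zero at the start; "ft_torque": the same for the moment, N m; "finger_gap": finger opening in m.
Only numpy, scipy, OpenCV 4.12 (cv2) and the standard library are available. Lean on these libraries where they do the work, as an engineer would, in place of code of your own. Each camera call takes 0.05 s, during which the arm holds its last target.

### The job

Free the cuvette cassette by pressing the dock's spring tongue at its ribbed mid-span pad with about 10 N, until the catch tooth lets go and the cassette slides part-way out, but do not push the tongue on down to its stop. Draw the cassette by its front end fully out from under the hood, set it down upright and let go of it, then take it by its carrying handle and set it, without dropping it, flat on the floor of the aluminium cooling nest. Do not tip the cassette over and leave the other things on the bench where they are.

Things in the scene. Friction and masses are not known exactly. Their poses are not given: they have to be found in the camera images.
- dock: White bench dock, fixed, 355 x 92 x 116 mm. Origin on the bench under the bay mouth; x points into the bay, z up. From x = -165 mm to 0 lies its open loading shelf: two 14 mm wide rails, tops 42 mm above the bench, 22 to 36 mm either side of the middle; in the 44 mm slot between them lies the steel spring tongue. A hood covers the bay behind (bay_mouth).
- bay_mouth (a point): Middle of the bay mouth, level with the rail tops (42 mm above the bench). The hood begins 8 mm behind it: roof underside 98 mm and top 104 mm above the bench, 63 mm clear between its sides, ending at the rear housing. At the bay's back a sprung ejector pushes the cassette 45 mm out towards the shelf with about 3 N once the catch lets go.
- tongue: Steel spring tongue, 150 mm long, 26 wide, 3 thick, 1 mm below rail level; clamped at the shelf's outer end (dock x = -144 mm), free at the bay mouth. This origin is on it 12 mm from the clamp. Pressed at mid-span it gives about 1.5 N per mm there, and the free end sinks 2.5 times as far as mid-span. Its stop is at about 30 mm at the free end. Springs back when let go.
- thumb_pad: Black ribbed pad on the tongue's mid-span, 69 mm before the bay mouth, 30 mm along and 26 mm across the tongue; origin under it, top 2 mm higher (41 mm above the bench at rest). The catch lets go with a small force drop when the pad is 3 to 4 mm down (6 to 9 N); 10 N, 6 to 7 mm, is right; over 9.5 mm is over-bent. Keep it down about 1 s, until the cassette has slid out.
- tongue_tip (a point): Top of the steel catch tooth on the tongue's free end, at the bay mouth. At rest it stands 8 mm above the rail tops (50 mm above the bench) in front of the cassette; it frees it when sunk level with the rail tops. It must not sink more than 24 mm. Once the cassette's front lip has passed, it springs up into the open channel under the cassette and does not hinder it.
- cassette: Grey cuvette cassette, 120 long (x), 60 wide (y), body 34 mm high, 52 with handle; about 0.26 kg. Origin at the centre of its underside, front end at x = -60 mm. At the start it rests on the dock's rails under the hood, axes as the dock's, its front at the bay mouth. Clear cuvettes stand 5 mm out of its top, fore and aft of the handle, from 20 mm off the middle.
- front_end (a point): Middle of the cassette's front end face, 20 mm above its underside. Ejected, it stands 38 mm out of the bay mouth, 31 mm short of the thumb pad's centre; the sides can then be gripped from above across the 60 mm width, 15 to 25 mm behind this face, fingertips above the rails. The cassette slides easily on the rails.
- handle (a point): Centre of the bar of the black carrying handle across the cassette's middle: 12 mm thick (cassette x), 54 mm long (y), 9 mm high; centre 47.5 mm and top 52 mm above the cassette's underside, on two posts on the body's top (34 mm). Grip it from above across the 12 mm.
- nest: Aluminium cooling nest, fixed: open tray 150 x 90 mm outside, 44 mm high, inside 130 (x) x 70 mm (y), inner floor 10 mm above the bench. Origin at the centre of its underside, x along its length. The cassette goes in either way round, 5 mm play all round: no room for fingers beside it, so it hangs from its handle.
- bench_timer: White digital bench timer, 66 x 66 x 20 mm, loose; origin at the centre of its underside.
- petri_dish: Petri dish, 89 mm across, 15 mm high, loose; origin at the centre of its underside.
- small_bottle: Small screw-cap laboratory bottle, 56 mm across, 105 mm high, loose; origin at the centre of its underside.

How it is judged:
By the outcome, as a careful person would: the job done as asked, in the order asked, and still so for the second after the job is handed in, with the robot touching nothing.
It also fails if it takes over 72 s, if anything falls off the work surface, if the arm or the gripper's body presses on something with over 40 N, if the wrist force passes 120 N, or if a joint passes its speed limit or range.

## Working session

There is one attempt and no reset: what is moved stays moved. The work goes in short steps, Python scripts to look and compute and a tool call to move; the robot and the scene stay as the last step left them, time stands still between calls to the robot, and variables do not carry over. Pictures are saved under pics/ and viewed, and the job is handed in when it is done.

Besides the shell and the picture viewer there is one more tool, called after ">>>" by a JSON object that holds its "op" and its "data". arm_command: Moves the arm, as the interface text tells. Its arguments: {"type":"object","properties":{"commands":{"type":"array","items":{"type":"array","items":{"type":"number"}}},"grip":{"type":"number"}},"required":["commands"]}

```bash
mkdir -p pics; cat > h.py <<'E'
import numpy as np, cv2
from plant import manip
def snap(n,f):
    m=manip.camera_model(n); im=manip.grab_frame(n); cv2.imwrite('pics/'+f,im[:,:,::-1]); return m,im
def ray(m,u,v,fish=False):
    f=210/np.tan(np.radians(m['vfov']/2)); R=np.array(m['R']);t=np.array(m['t'])
    a=np.array([u-m['cx'],v-m['cy']])
    if fish:
        r=np.hypot(*a);th=r/f; d=np.array([*(a/max(r,1e-9)*np.sin(th)),np.cos(th)])
    else: d=np.array([*(a/f),1.])
    d=R.T@d; return -R.T@t, d/np.linalg.norm(d)
def onz(m,u,v,z,fish=False):
    c,d=ray(m,u,v,fish); return c+d*(z-c[2])/d[2]
def proj(m,X,fish=False):
    f=210/np.tan(np.radians(m['vfov']/2)); p=np.array(m['R'])@np.array(X)+np.array(m['t'])
    if fish:
        r=np.hypot(p[0],p[1]);th=np.arctan2(r,p[2]); return np.array([m['cx'],m['cy']])+f*th*p[:2]/max(r,1e-9)
    return np.array([m['cx'],m['cy']])+f*p[:2]/p[2]
E
python3 - <<'E'
from h import *
for n in ("scene","side","wrist"):
    m,im=snap(n,n+'0.png'); print(n,{k:np.round(v,3).tolist() for k,v in m.items()})
print(manip.get_obs())
E
```

```text
scene {'vfov': 57.894, 'cx': 277.795, 'cy': 212.549, 'R': [[0.691, -0.723, -0.014], [-0.527, -0.491, -0.693], [0.494, 0.487, -0.72]], 't': [-0.352, 0.358, 0.674]}
side {'vfov': 52.09, 'cx': 281.288, 'cy': 216.643, 'R': [[-0.468, -0.883, -0.019], [-0.418, 0.241, -0.876], [0.779, -0.402, -0.482]], 't': [0.265, 0.292, 0.61]}
wrist {'vfov': 65.706, 'cx': 275.889, 'cy': 208.305, 'R': [[0.393, 0.919, -0.002], [0.89, -0.38, 0.253], [0.232, -0.101, -0.967]], 't': [-0.649, -0.029, 0.389]}
{'clock': 0.15, 'joint_positions': array([ 6.20735440e+01,  7.12664308e+00,  9.46147060e+01, -3.44512833e-04,
        7.83498940e+01, -4.73364227e+00]), 'qd': array([ 0.02667219, -0.03876104, -0.2428807 , -0.01529631, -0.04620736,
       -0.02946429]), 'effort': array([ 5.56686773e-04, -4.18189359e+01, -3.60472298e+01,  7.76202022e-02,
        4.68336500e-02, -9.26179428e-05]), 'position': array([0.25580035, 0.59702745, 0.21366433]), 'tool_rot': array([-1.79909040e+02, -7.19355219e-03,  1.56807250e+02]), 'ft_force': array([-0.149847  , -0.51177224, -0.69285962]), 'ft_torque': array([0.04191102, 0.01953963, 0.00797196]), 'finger_gap': 0.09518435991631255}
```

View pics/scene0.png

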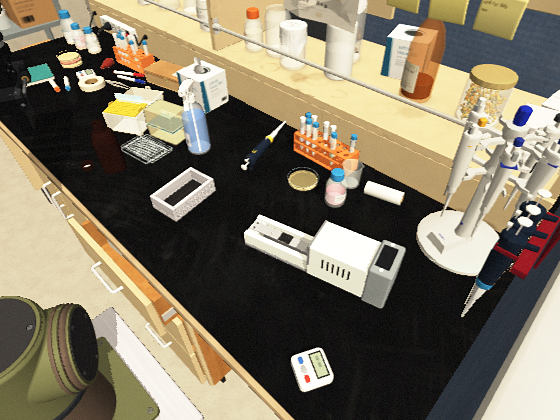

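View pics/side0.png

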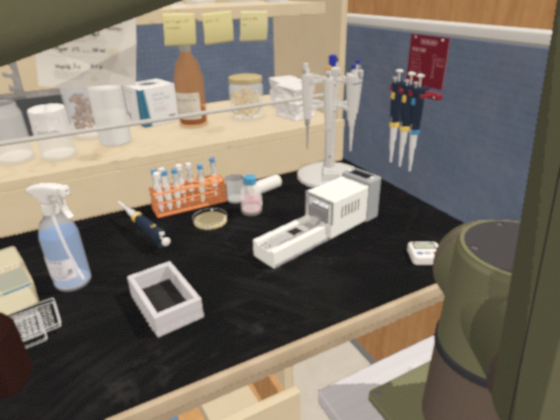

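View pics/wrist0.png

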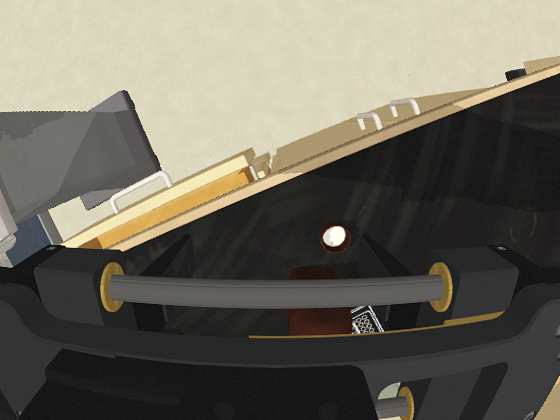

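The scene view shows the dock with its shelf end at about (250,235) and housing at (385,280), the nest at (183,190), and the timer at (312,370). I'll zoom in to measure.

```bash
python3 - <<'E'
import cv2
a=cv2.imread('pics/scene0.png'); 
cv2.imwrite('pics/s0dock.png',cv2.resize(a[205:315,235:415],None,fx=4.4,fy=4.4,interpolation=cv2.INTER_CUBIC))
cv2.imwrite('pics/s0nest.png',cv2.resize(a[160:225,140:225],None,fx=8,fy=8,interpolation=cv2.INTER_CUBIC))
a=cv2.imread('pics/side0.png'); 
cv2.imwrite('pics/d0dock.png',cv2.resize(a[165:270,245:390],None,fx=5.4,fy=5.4,interpolation=cv2.INTER_CUBIC))
E
```

```text
(no output)
```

View pics/s0dock.png

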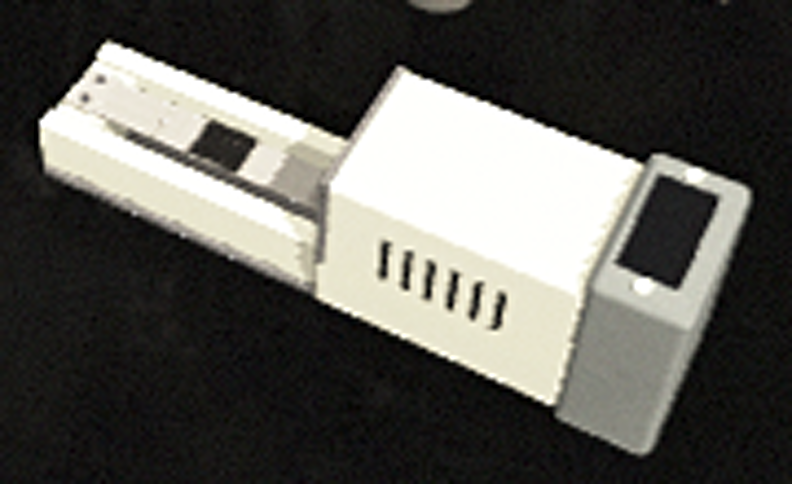

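View pics/s0nest.png

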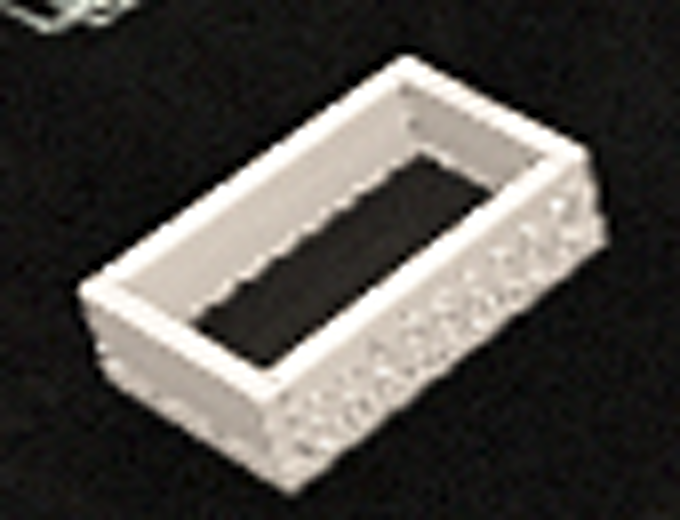

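View pics/d0dock.png

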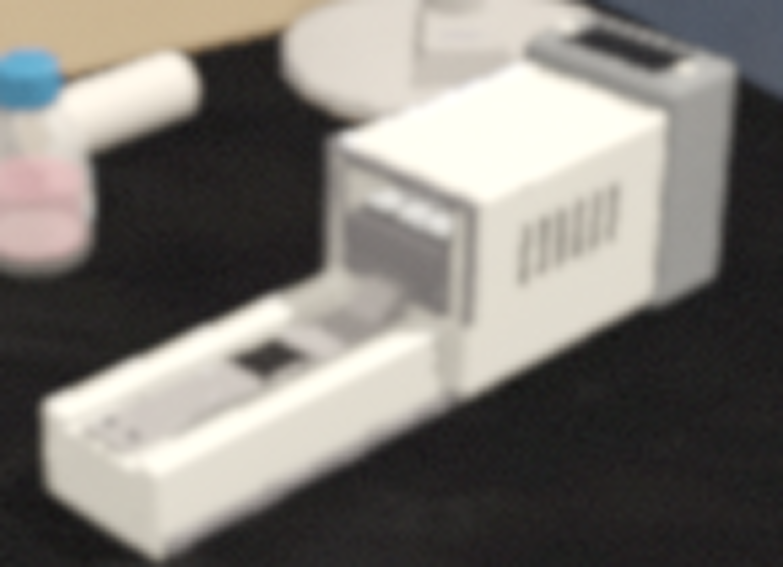

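```bash
python3 - <<'E'
from h import *
ms=manip.camera_model('scene'); md=manip.camera_model('side')
S=lambda x,y,z: onz(ms,235+(x+.5)/4.4-.5,205+(y+.5)/4.4-.5,z)
N=lambda x,y,z: onz(ms,140+(x+.5)/8-.5,160+(y+.5)/8-.5,z)
D=lambda x,y,z: onz(md,245+(x+.5)/5.4-.5,165+(y+.5)/5.4-.5,z)
r=lambda a:np.round(a,4)
h=[S(400,68,.104),S(330,190,.104),S(580,292,.104),S(643,163,.104)]
print('hood',r(h)); print([np.linalg.norm(h[i]-h[i-1]) for i in range(4)])
print('pad',r(S(224,145,.041)),r(D(270,359,.041)))
print('shelf end',r(S(108,42,.042)),r(S(42,120,.042)),r(D(45,405,.042)),r(D(157,470,.042)))
hd=[D(332,142,.104),D(478,205,.104),D(664,115,.104)]
print('hood side',r(hd))
n=np.array([N(405,57,.044),N(590,152,.044),N(268,400,.044),N(80,290,.044)])
print('nest',r(n),r(n.mean(0)),[r(np.linalg.norm(n[i]-n[i-1])) for i in range(4)])
for a,b in((0,3),(1,2)):
  d=n[a]-n[b];print('yaw',np.degrees(np.arctan2(d[1],d[0])))
a=cv2.imread('pics/side0.png')[255:340,120:215];cv2.imwrite('pics/d0nest.png',cv2.resize(a,None,fx=7,fy=7,interpolation=cv2.INTER_CUBIC))
E
```

```text
hood [[ 0.5828 -0.0791  0.104 ]
 [ 0.4983 -0.1044  0.104 ]
 [ 0.5305 -0.2245  0.104 ]
 [ 0.6136 -0.2035  0.104 ]]
[np.float64(0.12815049593224578), np.float64(0.0881718508340845), np.float64(0.12432250310401455), np.float64(0.08573064471139127)]
pad [ 0.5233 -0.0124  0.041 ] [ 0.5234 -0.0137  0.041 ]
shelf end [0.5337 0.0873 0.042 ] [0.468  0.0716 0.042 ] [0.536  0.0874 0.042 ] [0.4689 0.069  0.042 ]
hood side [[ 0.5839 -0.0803  0.104 ]
 [ 0.4988 -0.102   0.104 ]
 [ 0.5319 -0.2266  0.104 ]]
nest [[0.5291 0.3637 0.044 ]
 [0.541  0.2752 0.044 ]
 [0.3947 0.2575 0.044 ]
 [0.3823 0.3452 0.044 ]] [0.4618 0.3104 0.044 ] [np.float64(0.148), np.float64(0.0893), np.float64(0.1474), np.float64(0.0886)]
yaw 7.172374899248957
yaw 6.895164949148792
```

View pics/d0nest.png

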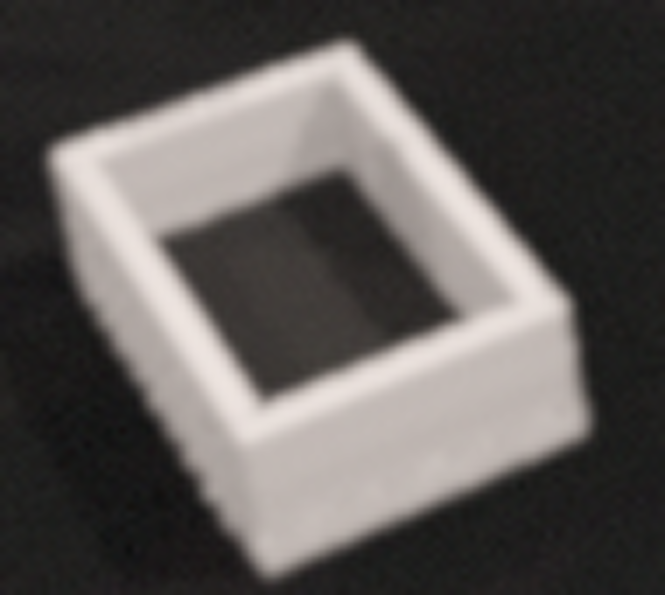

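Both views agree to about 2 mm. Dock yaw is about -76.5°, the pad is at (0.523,-0.013), and the nest is at (0.462,0.310) with yaw about 7°. I'll write a helper that turns a target pose into a tool-frame command.

```bash
cat >> h.py <<'E'
from scipy.spatial.transform import Rotation as Ro
def cmd(p,yaw,base=None):
    o=manip.get_obs(); P,E=(o['position'],o['tool_rot']) if base is None else base
    R=Ro.from_euler('xyz',E,degrees=True); T=Ro.from_euler('xyz',[180,0,yaw],degrees=True)
    print('t',round(o['clock'],2),'P',np.round(o['position'],4),np.round(o['tool_rot'],2),'F',np.round(o['ft_force'],2),'gap',round(o['finger_gap'],4),'j6',np.round(o['joint_positions'][[0,5]],1))
    print('cm/deg',np.round(R.inv().apply(np.array(p)-P)*100,2),np.round((R.inv()*T).as_rotvec(degrees=True),2))
E
python3 - <<'E'
from h import *
m=manip.camera_model('side')
b=([.256,.597,.215],[180,0,156.81])
cmd([.523,-.013,.25],103.5,b)
E
```

```text
t 0.15 P [0.2558 0.597  0.2137] [-1.7991e+02 -1.0000e-02  1.5681e+02] F [-0.15 -0.51 -0.69] gap 0.0952 j6 [62.1 -4.7]
cm/deg [-48.56 -45.56  -3.5 ] [ 0.   -0.   53.31]
```

>>> {"op": "arm_command", "data": {"commands": [[-10,-9,-3.5,0,0,11],[-48.6,-45.6,-3.5,0,0,53.3],[-48.6,-45.6,-3.5,0,0,53.3],[-48.6,-45.6,-3.5,0,0,53.3],[-48.6,-45.6,-3.5,0,0,53.3],[-48.6,-45.6,-3.5,0,0,53.3],[-48.6,-45.6,-3.5,0,0,53.3],[-48.6,-45.6,-3.5,0,0,53.3],[-48.6,-45.6,-3.5,0,0,53.3],[-48.6,-45.6,-3.5,0,0,53.3],[-48.6,-45.6,-3.5,0,0,53.3],[-48.6,-45.6,-3.5,0,0,53.3]], "grip": 0}}

```text
clock: 1.35
position: [0.4961, 0.0476, 0.2472]
tool_rot: [180.0, -0.0, 103.5]
ft_force: [1.0, -0.3, -0.6]
finger_gap: 0.0048
```

>>> {"op": "arm_command", "data": {"commands": [[0,0,0,0,0,0],[0,0,0,0,0,0],[0,0,0,0,0,0]]}}

```text
clock: 1.65
position: [0.4954, 0.0504, 0.2468]
tool_rot: [-180.0, -0.0, 103.5]
ft_force: [-0.1, -0.1, 0.2]
finger_gap: 0.0003
```

```bash
python3 - <<'E'
from h import *
cmd([.523,-.013,.2],103.5)
m,im=snap('wrist','w1.png'); print(proj(m,[.523,-.013,.041],True), proj(m,manip.get_obs()['position'],True))
E
```

```text
t 1.65 P [0.4954 0.0504 0.2468] [-1.7996e+02 -3.0000e-02  1.0355e+02] F [-0.09 -0.11  0.25] gap 0.0003 j6 [ -0.4 -13.9]
cm/deg [-6.81  1.21  4.68] [-0.04 -0.03  0.05]
[285.70339788 241.0263054 ] [275.69984688 254.60087731]
```

View pics/w1.png

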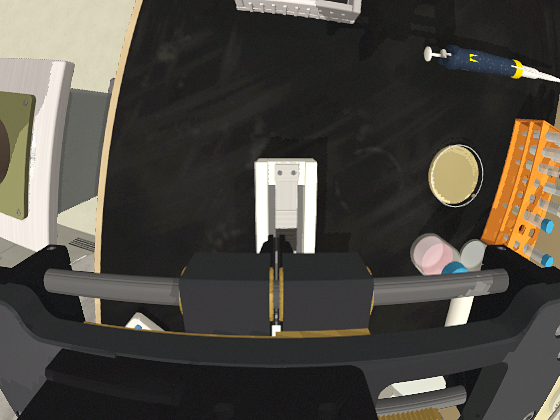

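The wrist view shows the shelf, with its outer end at row 158 and its sides at columns 255 and 317. The black pad is at about (290,237), partly hidden by the fingertips. I'll zoom in to measure the shelf's middle line and yaw.

```bash
python3 - <<'E'
import cv2
a=cv2.imread('pics/w1.png')[145:265,230:340]
cv2.imwrite('pics/w1c.png',cv2.resize(a,None,fx=5,fy=5,interpolation=cv2.INTER_CUBIC))
E
```

```text
(no output)
```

View pics/w1c.png

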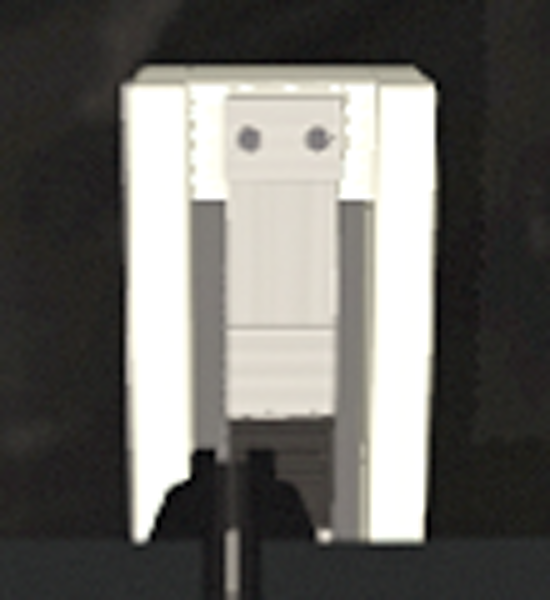

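```bash
python3 - <<'E'
from h import *
m=manip.camera_model('wrist')
W=lambda x,y,z=.042: onz(m,230+(x+.5)/5-.5,145+(y+.5)/5-.5,z,True)
A,B,C,D=W(122,85),W(436,85),W(134,530),W(425,530)
for q in (A,B,C,D): print(np.round(q,4))
ax=(C+D-A-B)/2; print('yaw',np.degrees(np.arctan2(ax[1],ax[0])),np.linalg.norm(A-B),np.linalg.norm(C-D))
for l in ((A,C),(B,D)): d=l[1]-l[0];print(np.degrees(np.arctan2(d[1],d[0])))
print('edge perp',np.degrees(np.arctan2(*(A-B)[[1,0]]))-90)
print('endmid',(A+B)/2,'pad edge mid',(W(229,418,.041)+W(335,415,.041))/2, np.linalg.norm(W(229,418,.041)-W(335,415,.041)))
E
```

```text
[0.4638 0.0733 0.042 ]
[0.5344 0.0907 0.042 ]
[ 0.4908 -0.0332  0.042 ]
[ 0.5611 -0.0163  0.042 ]
yaw -75.87775285041513 0.07266259673890507 0.07226125301270349
-75.77230022479947
-75.98283787659493
edge perp -256.1928400227849
endmid [0.49909024 0.08198378 0.042     ] pad edge mid [0.51927586 0.00389302 0.041     ] 0.025725780278423278
```

```bash
python3 - <<'E'
from h import *
cmd([.523,-.0115,.06],104)
E
```

```text
t 1.7 P [0.4953 0.0508 0.2469] [-1.7997e+02 -2.0000e-02  1.0360e+02] F [0.64 0.27 0.45] gap 0.0002 j6 [ -0.3 -13.9]
cm/deg [-6.71  1.24 18.68] [-0.03 -0.02 -0.4 ]
```

>>> {"op": "arm_command", "data": {"commands": [[-4,0.8,3,0,0,0.4],[-6.7,1.2,7,0,0,0.4],[-6.7,1.2,11,0,0,0.4],[-6.7,1.2,14,0,0,0.4],[-6.7,1.2,16.5,0,0,0.4],[-6.7,1.2,18,0,0,0.4],[-6.7,1.2,18,0,0,0.4],[-6.7,1.2,18,0,0,0.4],[-6.7,1.2,18,0,0,0.4],[-6.7,1.2,18,0,0,0.4]]}}

```text
clock: 2.7
position: [0.5244, -0.0127, 0.069]
tool_rot: [179.8, 0.1, 103.1]
ft_force: [0.0, -0.2, -0.2]
finger_gap: 0.0002
```

```bash
python3 - <<'E'
from h import *
cmd([.523,-.0115,.042],104)
snap('scene','s2.png'); snap('wrist','w2.png')
a=cv2.imread('pics/s2.png')[170:290,230:400]; b=cv2.imread('pics/w2.png')[100:300,180:380]
cv2.imwrite('pics/c2.png',np.hstack([cv2.resize(a,(510,360)),cv2.resize(b,(360,360))[:,:285]]))
E
```

```text
t 2.7 P [ 0.5244 -0.0127  0.069 ] [1.7983e+02 7.0000e-02 1.0312e+02] F [ 0.04 -0.21 -0.25] gap 0.0002 j6 [ -7.3 -20.4]
cm/deg [ 0.15 -0.12  2.7 ] [ 0.17  0.07 -0.88]
```

View pics/c2.png

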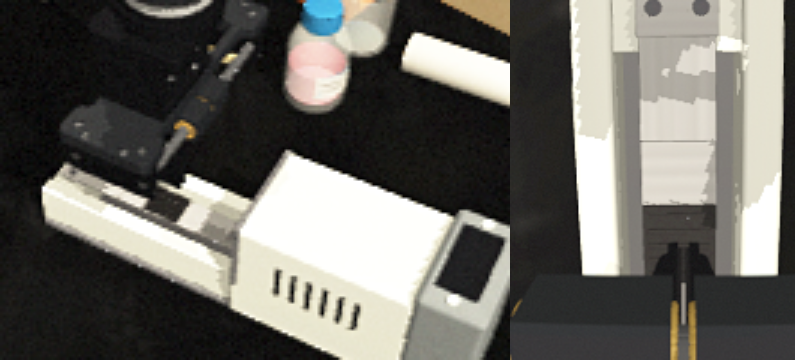

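The fingertips hang over the black pad, centred across the tongue in the wrist crop at (685,260). I'll lower them to just above the pad.

>>> {"op": "arm_command", "data": {"commands": [[0.1,-0.1,0.8,0,0,-0.9],[0.1,-0.1,1.5,0,0,-0.9],[0.1,-0.1,2.1,0,0,-0.9],[0.1,-0.1,2.5,0,0,-0.9],[0.1,-0.1,2.5,0,0,-0.9],[0.1,-0.1,2.5,0,0,-0.9]]}}

```text
clock: 3.4
position: [0.522, -0.012, 0.042]
tool_rot: [-180.0, -0.0, 104.0]
ft_force: [0.3, -0.2, -0.5]
finger_gap: 0.0002
```

>>> {"op": "arm_command", "data": {"commands": [[0,0,0.1,0,0,0],[0,0,0.2,0,0,0],[0,0,0.3,0,0,0],[0,0,0.3,0,0,0],[0,0,0.3,0,0,0]]}}

```text
clock: 3.9
position: [0.5224, -0.012, 0.0401]
tool_rot: [180.0, 0.0, 104.0]
ft_force: [-2.3, 0.5, 5.7]
finger_gap: 0.0003
```

>>> {"op": "arm_command", "data": {"commands": [[0,0,0.05,0,0,0],[0,0,0.1,0,0,0],[0,0,0.1,0,0,0]]}}

```text
clock: 4.2
position: [0.5225, -0.012, 0.0395]
tool_rot: [180.0, 0.0, 104.0]
ft_force: [-3.1, 0.8, 7.5]
finger_gap: 0.0004
```

```bash
python3 - <<'E'
from h import *
cmd([.523,-.0115,.042],104)
snap('side','d3.png')
a=cv2.imread('pics/d3.png')[165:270,245:390]
cv2.imwrite('pics/c3.png',cv2.resize(a,None,fx=5,fy=5,interpolation=cv2.INTER_CUBIC))
E
```

```text
t 4.2 P [ 0.5225 -0.012   0.0395] [1.7997e+02 1.0000e-02 1.0401e+02] F [-3.11  0.84  7.46] gap 0.0004 j6 [ -7.2 -21.2]
cm/deg [ 0.03  0.06 -0.25] [0.03 0.01 0.01]
```

View pics/c3.png

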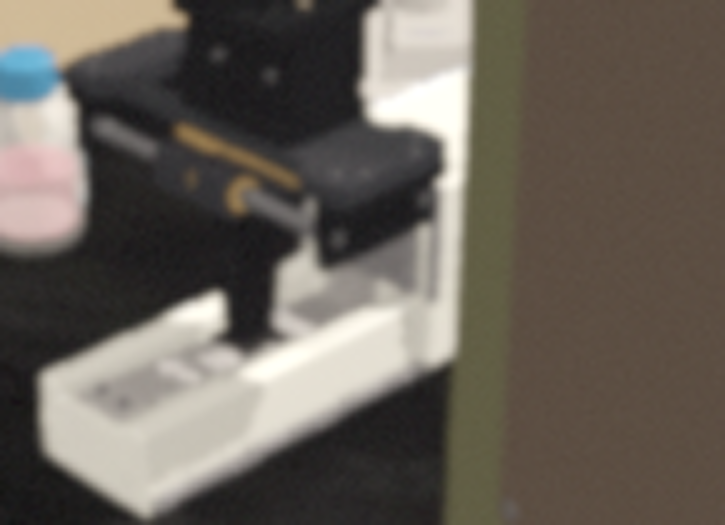

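The side view shows the fingertips standing on the pad inside the slot, clear of both rails, and the cassette not yet out. I'll press a little further.

>>> {"op": "arm_command", "data": {"commands": [[0,0,0.05,0,0,0],[0,0,0.1,0,0,0],[0,0,0.1,0,0,0]]}}

```text
clock: 4.55
position: [0.5225, -0.0121, 0.0384]
tool_rot: [180.0, 0.0, 104.0]
ft_force: [-2.5, -0.5, 7.8]
finger_gap: 0.0004
```

>>> {"op": "arm_command", "data": {"commands": [[0,0,0.05,0,0,0],[0,0,0.1,0,0,0],[0,0,0.1,0,0,0]]}}

```text
clock: 4.85
position: [0.5226, -0.0121, 0.0377]
tool_rot: [180.0, 0.0, 104.0]
ft_force: [-3.0, 0.5, 8.3]
finger_gap: 0.0005
```

```bash
python3 - <<'E'
from h import *
cmd([.523,-.0115,.042],104)
snap('side','d4.png')
a=cv2.imread('pics/d4.png')[165:270,245:390]
cv2.imwrite('pics/c4.png',cv2.resize(a,None,fx=5,fy=5,interpolation=cv2.INTER_CUBIC))
E
```

```text
t 4.85 P [ 0.5226 -0.0121  0.0377] [1.7995e+02 3.0000e-02 1.0402e+02] F [-3.05  0.49  8.29] gap 0.0005 j6 [ -7.2 -21.2]
cm/deg [ 0.05  0.05 -0.43] [0.05 0.03 0.02]
```

View pics/c4.png

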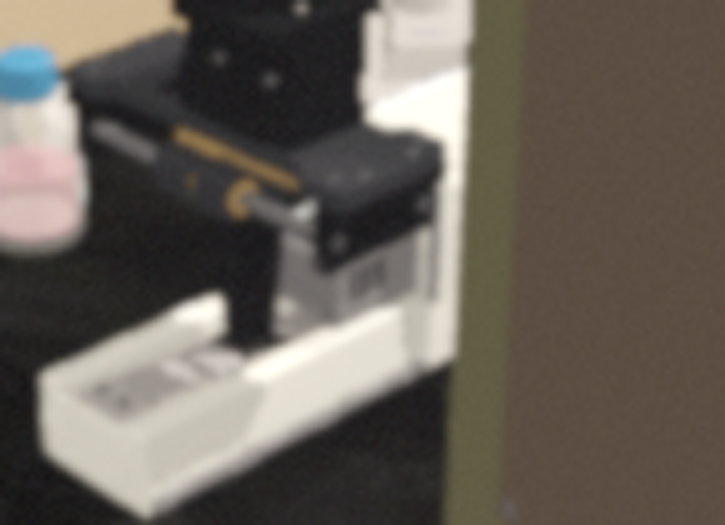

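The cassette's grey front now stands out of the hood, with its side visible at about (365,280), so the catch has let go. I'll press to about 10 N and hold for 1 s.

>>> {"op": "arm_command", "data": {"commands": [[0,0,0.05,0,0,0],[0,0,0.1,0,0,0],[0,0,0.12,0,0,0],[0,0,0.12,0,0,0],[0,0,0.12,0,0,0],[0,0,0.12,0,0,0],[0,0,0.12,0,0,0],[0,0,0.12,0,0,0],[0,0,0.12,0,0,0],[0,0,0.12,0,0,0]]}}

```text
clock: 5.9
position: [0.5227, -0.0121, 0.0369]
tool_rot: [180.0, 0.0, 104.0]
ft_force: [-3.1, -0.6, 10.6]
finger_gap: 0.0009
```

That reads 10.6 N with the pad well short of over-bend. Now straight up.

>>> {"op": "arm_command", "data": {"commands": [[0,0,-0.5,0,0,0],[0,0,-1.5,0,0,0],[0,0,-4,0,0,0],[0,0,-7,0,0,0],[0,0,-11,0,0,0],[2,0,-14,0,0,0],[4,0,-16,0,0,0],[5,0,-17,0,0,0],[5,0,-17,0,0,0],[5,0,-17,0,0,0]], "grip": 9.5}}

```text
clock: 6.9
position: [0.5093, 0.0363, 0.2038]
tool_rot: [-179.9, 0.0, 104.0]
ft_force: [0.3, -0.1, -0.2]
finger_gap: 0.0749
```

```bash
python3 - <<'E'
from h import *
cmd([.523,-.0115,.2],104)
m,im=snap('wrist','w5.png'); snap('side','d5.png'); ms,_=snap('scene','s5.png')
a=cv2.imread('pics/d5.png')[165:270,245:390]; b=cv2.imread('pics/w5.png')[120:320,180:380]
c=cv2.imread('pics/s5.png')[205:315,235:415]
cv2.imwrite('pics/c5.png',np.vstack([np.hstack([cv2.resize(a,(414,300)),cv2.resize(b,(300,300))]),cv2.resize(c,(714,436))[:290]]))
E
```

```text
t 6.9 P [0.5093 0.0363 0.2038] [-179.9     0.    104.03] F [ 0.29 -0.11 -0.16] gap 0.0749 j6 [ -1.9 -16. ]
cm/deg [-4.97  0.17  0.38] [-0.1   0.    0.03]
```

View pics/c5.png

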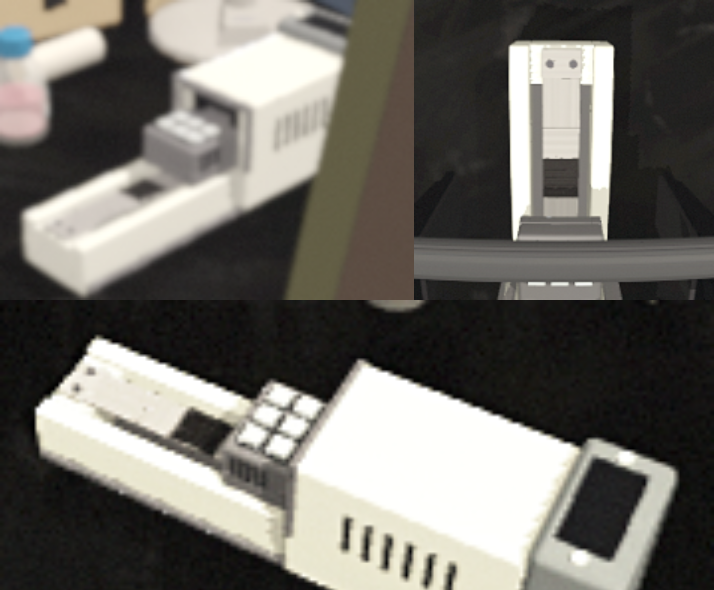

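The cassette has slid out, and the cuvettes and front end are visible at about (265,440) in the lower crop. I'll check the front-end position.

```bash
python3 - <<'E'
from h import *
a=cv2.imread('pics/s5.png')[215:275,270:330]; b=cv2.imread('pics/w5.png')[200:330,210:340]
cv2.imwrite('pics/c6.png',np.hstack([cv2.resize(a,(400,400),interpolation=cv2.INTER_CUBIC),cv2.resize(b,(400,400),interpolation=cv2.INTER_CUBIC)]))
ms=manip.camera_model('scene');m=manip.camera_model('wrist')
ax=np.array([np.cos(np.radians(-76)),np.sin(np.radians(-76)),0]);ay=np.array([-ax[1],ax[0],0])
pad=np.array([.5226,-.011,0])
for s in(1,-1):
  P=pad+.031*ax+s*.030*ay+[0,0,.076]; u=proj(ms,P);w=proj(m,P,True)
  print('scene crop',(u-[270,215])*400/60,'wrist crop',(w-[210,200])*400/130+[400,0])
E
```

```text
scene crop [219.05757551  59.72586442] wrist crop [699.70613107 241.9307663 ]
scene crop [136.88658129 176.4745782 ] wrist crop [518.13649276 241.79734309]
```

View pics/c6.png

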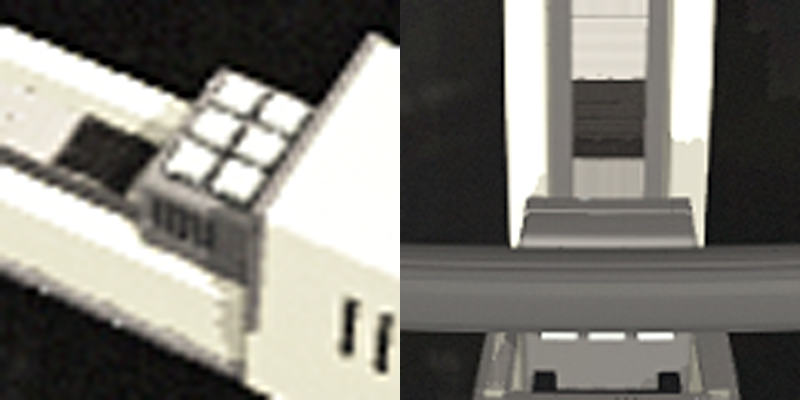

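```bash
python3 - <<'E'
from h import *
cmd([.5347,-.0605,.12],104)
m=manip.camera_model('scene'); print('bottle',onz(m,335,203,0))
E
```

```text
t 7.05 P [0.5091 0.036  0.2031] [-1.7982e+02 -4.0000e-02  1.0397e+02] F [ 0.6  -0.31  0.04] gap 0.087 j6 [ -2.  -15.9]
cm/deg [-9.99  0.18  8.3 ] [-0.18 -0.04 -0.03]
bottle [ 0.73043308 -0.0036645   0.        ]
```

>>> {"op": "arm_command", "data": {"commands": [[-3,0,1,0,0,0],[-6,0.1,2,0,0,0],[-9,0.2,3,0,0,0],[-10,0.2,5,0,0,0],[-10,0.2,7,0,0,0],[-10,0.2,8.3,0,0,0],[-10,0.2,8.3,0,0,0],[-10,0.2,8.3,0,0,0]], "grip": 9.5}}

```text
clock: 7.85
position: [0.5358, -0.0599, 0.1218]
tool_rot: [-180.0, -0.0, 104.0]
ft_force: [0.6, 0.2, 0.7]
finger_gap: 0.0949
```

```bash
python3 - <<'E'
from h import *
cmd([.5347,-.0605,.047],104)
m,im=snap('wrist','w7.png'); snap('side','d7.png')
a=cv2.imread('pics/d7.png')[135:270,215:390]; b=cv2.imread('pics/w7.png')[50:330,140:420]
cv2.imwrite('pics/c7.png',np.hstack([cv2.resize(a,(440,340)),cv2.resize(b,(340,340))]))
E
```

```text
t 7.85 P [ 0.5358 -0.0599  0.1218] [-1.7996e+02 -2.0000e-02  1.0401e+02] F [0.64 0.25 0.71] gap 0.0949 j6 [-12.1 -26.1]
cm/deg [-0.03 -0.12  7.48] [-0.04 -0.02  0.01]
```

View pics/c7.png

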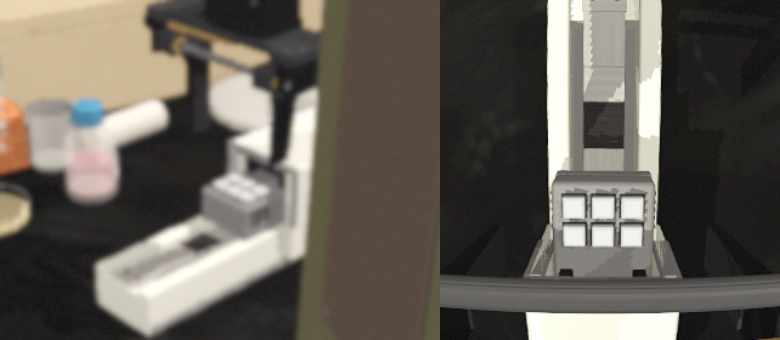

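```bash
python3 - <<'E'
from h import *
m=manip.camera_model('wrist')
s=280/340
W=lambda x,y,z: onz(m,140+(x-440+.5)*s-.5,50+(y+.5)*s-.5,z,True)
a,b=W(553,186,.076),W(656,186,.076); print(a,b,np.linalg.norm(a-b),(a+b)/2, (a+b)/2+.02*np.array([.242,-.97,0]))
a=cv2.imread('pics/w7.png')[180:290,220:330];cv2.imwrite('pics/c7b.png',cv2.resize(a,None,fx=5,fy=5,interpolation=cv2.INTER_CUBIC))
E
```

```text
[ 0.50379862 -0.04907918  0.076     ] [ 0.56037765 -0.0349232   0.076     ] 0.05832305462377927 [ 0.53208813 -0.04200119  0.076     ] [ 0.53692813 -0.06140119  0.076     ]
```

View pics/c7b.png

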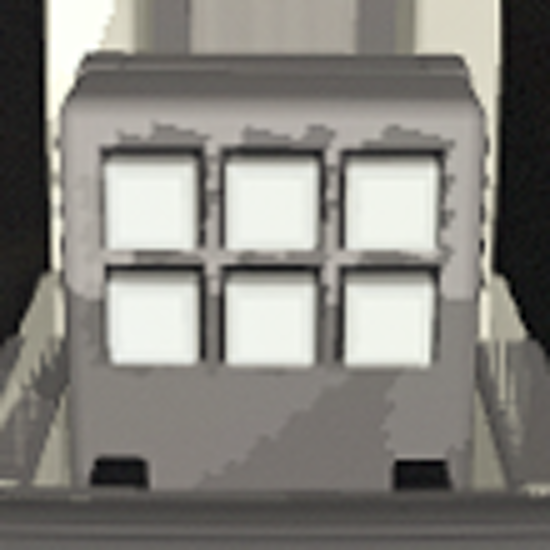

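The front end is centred at (0.532,-0.042). This matches the expected 31 mm from the pad, and the width measures 58 mm against 60. I'll go down and grip the sides.

>>> {"op": "arm_command", "data": {"commands": [[0,0,1.5,0,0,0],[-0.1,0,3,0,0,0],[-0.1,0,4.5,0,0,0],[-0.1,0,6,0,0,0],[-0.1,0,7,0,0,0],[-0.1,0,7.4,0,0,0],[-0.1,0,7.4,0,0,0],[-0.1,0,7.4,0,0,0]]}}

```text
clock: 8.75
position: [0.5367, -0.0611, 0.0484]
tool_rot: [180.0, 0.0, 104.0]
ft_force: [0.1, -0.1, 1.0]
finger_gap: 0.0952
```

>>> {"op": "arm_command", "data": {"commands": [[0,0,0,0,0,0],[0,0,0,0,0,0],[0,0,0,0,0,0],[0,0,0,0,0,0],[0,0,0,0,0,0],[0,0,0,0,0,0],[0,0,0,0,0,0]], "grip": 5.6}}

```text
clock: 9.45
position: [0.5362, -0.061, 0.0481]
tool_rot: [-180.0, 0.0, 104.0]
ft_force: [-1.1, 0.3, 0.9]
finger_gap: 0.0597
```

>>> {"op": "arm_command", "data": {"commands": [[0.5,0,0,0,0,0],[1.5,0,0,0,0,0],[2.5,0,0,0,0,0],[3.5,0,0,0,0,0],[4.5,0,0,0,0,0],[5.5,0,0,0,0,0],[6.5,0,0,0,0,0],[7.5,0,0,0,0,0],[8.5,0,0,0,0,0],[9.2,0,0,0,0,0],[9.5,0,0,0,0,0],[9.5,0,0,0,0,0]]}}

```text
clock: 10.65
position: [0.5132, 0.0318, 0.0481]
tool_rot: [180.0, -0.0, 104.0]
ft_force: [-0.2, 1.0, 2.1]
finger_gap: 0.0602
```

```bash
python3 - <<'E'
from h import *
cmd([.5347,-.0605,.047],104)
m,im=snap('scene','s8.png'); snap('side','d8.png')
a=cv2.imread('pics/d8.png')[135:270,215:390]; b=cv2.imread('pics/s8.png')[165:315,235:415]
cv2.imwrite('pics/c8.png',np.hstack([cv2.resize(a,(400,309)),cv2.resize(b,(371,309))]))
E
```

```text
t 10.65 P [0.5132 0.0318 0.0481] [ 1.7999e+02 -3.0000e-02  1.0403e+02] F [-0.24  0.98  2.14] gap 0.0602 j6 [ -2.5 -16.5]
cm/deg [-9.47 -0.15  0.1 ] [ 0.01 -0.03  0.03]
```

View pics/c8.png

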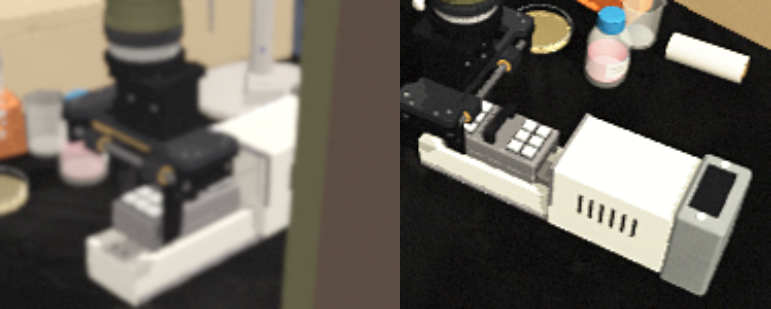

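The cassette stands upright on the rails, fully clear of the hood, with its rear end at about (552,165) in front of the hood. I'll let go and rise.

>>> {"op": "arm_command", "data": {"commands": [[0,0,0,0,0,0],[0,0,0,0,0,0],[0,0,0,0,0,0],[0,0,0,0,0,0],[0,0,0,0,0,0],[0,0,-1,0,0,0],[0,0,-3,0,0,0],[0,0,-6,0,0,0],[2,0,-9,0,0,0],[4,0,-12,0,0,0],[4,0,-13,0,0,0],[4,0,-13,0,0,0]], "grip": 9.5}}

```text
clock: 11.95
position: [0.5049, 0.0701, 0.1805]
tool_rot: [179.7, 0.1, 104.1]
ft_force: [0.2, -0.2, 0.5]
finger_gap: 0.095
```

```bash
python3 - <<'E'
from h import *
cmd([.5229,-.007,.2],14)
ms,im=snap('scene','s9.png'); m,_=snap('wrist','w9.png')
a=cv2.imread('pics/w9.png')[130:330,180:380]; b=cv2.imread('pics/s9.png')[190:290,240:340]
cv2.imwrite('pics/c9.png',np.hstack([cv2.resize(a,(400,400),interpolation=cv2.INTER_CUBIC),cv2.resize(b,(400,400),interpolation=cv2.INTER_CUBIC)]))
ax=np.array([np.cos(np.radians(-76)),np.sin(np.radians(-76)),0]);ay=np.array([-ax[1],ax[0],0])
for s in (1,-1):
  P=np.array([.5229,-.007,.094])+s*.027*ay; print((proj(ms,P)-[240,190])*4+[400,0],(proj(m,P,True)-[180,130])*2)
E
```

```text
t 11.95 P [0.5049 0.0701 0.1805] [1.7974e+02 8.0000e-02 1.0407e+02] F [ 0.22 -0.21  0.51] gap 0.095 j6 [  1.9 -12.2]
cm/deg [-7.92 -0.12 -1.94] [ 0.27 -0.14 90.07]
[597.39182466  95.23086779] [251.156105   338.00636409]
[551.05615338 156.58784874] [130.72456178 337.92627925]
```

View pics/c9.png

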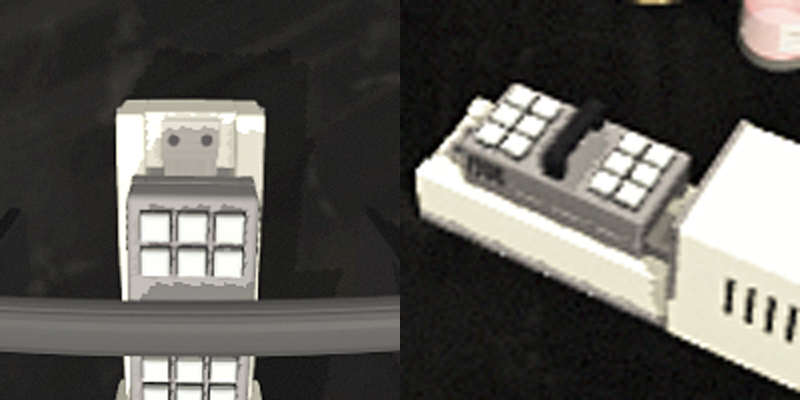

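```bash
python3 - <<'E'
from h import *
m=manip.camera_model('wrist');ms=manip.camera_model('scene');md=manip.camera_model('side')
W=lambda x,y,z: onz(m,180+(x+.5)/2-.5,130+(y+.5)/2-.5,z,True)
a,b=W(129,196,.076),W(259,196,.076);print(np.linalg.norm(a-b),(a+b)/2,'centre',(a+b)/2+.06*np.array([.242,-.97,0]), 'yaw',np.degrees(np.arctan2(*(b-a)[[1,0]])))
S=lambda x,y,z: onz(ms,240+(x-400+.5)/4-.5,190+(y+.5)/4-.5,z)
h=[S(597,102,.094),S(555,162,.094)];print('handle scene',h,sum(h)/2,np.linalg.norm(h[0]-h[1]))
_,im=snap('side','d9.png')
a=cv2.imread('pics/d9.png')[165:270,245:350];cv2.imwrite('pics/c9d.png',cv2.resize(a,None,fx=5,fy=5,interpolation=cv2.INTER_CUBIC))
a=cv2.imread('pics/s9.png')[200:250,260:320];cv2.imwrite('pics/c9s.png',cv2.resize(a,None,fx=10,fy=10,interpolation=cv2.INTER_CUBIC))
E
```

```text
0.056909354789910147 [0.50789581 0.05332997 0.076     ] centre [ 0.52241581 -0.00487003  0.076     ] yaw 14.052617592001678
handle scene [array([ 0.54526093, -0.00250877,  0.094     ]), array([ 0.49553674, -0.01652522,  0.094     ])] [ 0.52039883 -0.00951699  0.094     ] 0.05166193131475578
```

View pics/c9d.png

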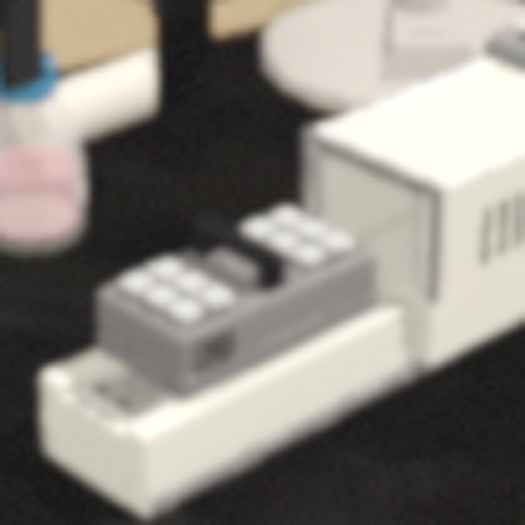

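View pics/c9s.png

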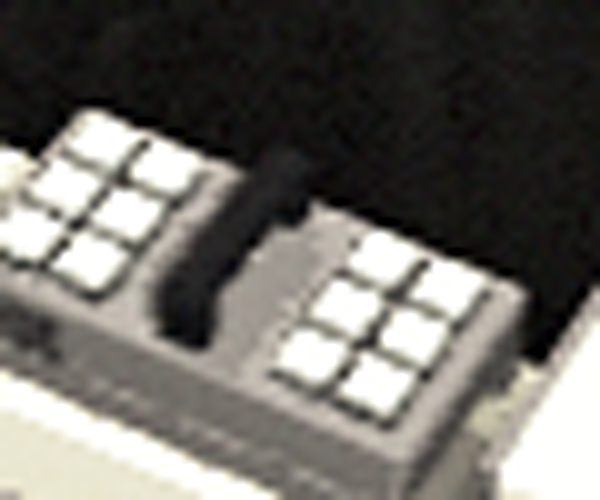

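All views show the cassette upright on the rails with the handle bar across it. Its centre is at about (0.5225,-0.0065), and the estimates differ by about 2 mm. I'll go above the handle with the tool turned 90°.

>>> {"op": "arm_command", "data": {"commands": [[-1,0,0,0,0,8],[-2,0,0,0,0,16],[-3,0,0,0,0,24],[-4,0,0,0,0,32],[-5,0,0,0,0,40],[-6,0,0,0,0,48],[-7,0,0,0,0,56],[-8,-0.1,0,0,0,64],[-8,-0.1,0.5,0,0,72],[-8,-0.1,1,0,0,80],[-8,-0.1,2,0,0,88],[-8,-0.1,3,0,0,90]], "grip": 3.2}}

```text
clock: 13.3
position: [0.5209, -0.0085, 0.1455]
tool_rot: [-179.9, 0.2, 13.8]
ft_force: [1.1, -0.3, -0.6]
finger_gap: 0.0318
```

>>> {"op": "arm_command", "data": {"commands": [[0,0,0,0,0,0],[0,0,0,0,0,0],[0,0,0,0,0,0]]}}

```text
clock: 13.6
position: [0.5219, -0.0081, 0.1478]
tool_rot: [-180.0, 0.0, 14.0]
ft_force: [0.8, 0.6, -0.6]
finger_gap: 0.0316
```

```bash
python3 - <<'E'
from h import *
cmd([.5225,-.0065,.085],14)
ms,im=snap('scene','s10.png'); m,_=snap('wrist','w10.png')
a=cv2.imread('pics/w10.png')[130:330,180:380]; b=cv2.imread('pics/s10.png')[170:270,240:340]
cv2.imwrite('pics/c10.png',np.hstack([cv2.resize(a,(400,400),interpolation=cv2.INTER_CUBIC),cv2.resize(b,(400,400),interpolation=cv2.INTER_CUBIC)]))
E
```

```text
t 13.6 P [ 0.5219 -0.0081  0.1478] [-1.800e+02  2.000e-02  1.402e+01] F [ 0.75  0.64 -0.63] gap 0.0316 j6 [-6.8 69.2]
cm/deg [ 0.1  -0.14  6.28] [-0.    0.02  0.02]
```

View pics/c10.png

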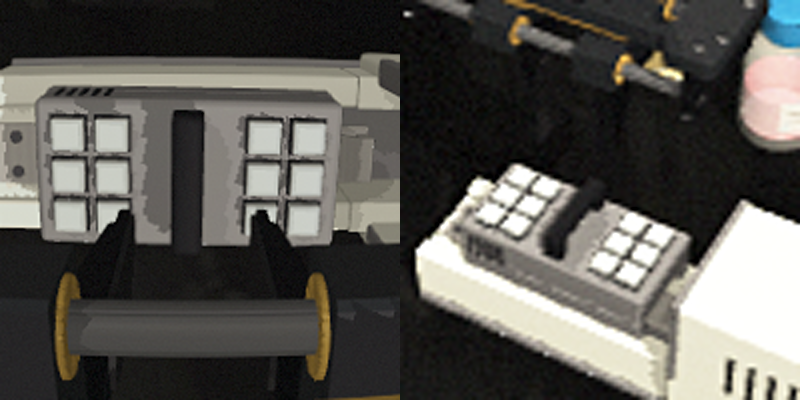

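In the wrist view the handle bar at column 188 lies midway between the fingertips at 125 and 258. I'll compute the remaining offset.

```bash
python3 - <<'E'
from h import *
m=manip.camera_model('wrist')
W=lambda x,y,z: onz(m,180+(x+.5)/2-.5,130+(y+.5)/2-.5,z,True)
p=W(188,112,.094); print(p, 'centre', p-.027*np.array([.970,.242,0]))
a,b=W(173,180,.094),W(203,180,.094);print((a+b)/2,np.linalg.norm(a-b))
a,b=W(37,100,.076),W(340,100,.076);print('body',a,b,np.linalg.norm(a-b))
E
```

```text
[0.54990908 0.0007883  0.094     ] centre [ 0.52371908 -0.0057457   0.094     ]
[ 0.52588008 -0.00518533  0.094     ] 0.010751999407928424
body [0.53739103 0.05741931 0.076     ] [ 0.56550713 -0.05505246  0.076     ] 0.11593279929790415
```

>>> {"op": "arm_command", "data": {"commands": [[0.1,-0.1,1.2,0,0,0],[0.2,-0.15,2.5,0,0,0],[0.2,-0.15,3.8,0,0,0],[0.2,-0.15,5,0,0,0],[0.2,-0.15,5.7,0,0,0],[0.2,-0.15,6.1,0,0,0],[0.2,-0.15,6.1,0,0,0],[0.2,-0.15,6.1,0,0,0]]}}

```text
clock: 14.5
position: [0.5239, -0.006, 0.0874]
tool_rot: [180.0, -0.0, 14.0]
ft_force: [0.7, -0.6, 0.0]
finger_gap: 0.032
```

```bash
python3 - <<'E'
from h import *
cmd([.5235,-.006,.085],14)
m,_=snap('wrist','w11.png'); ms,im=snap('side','d11.png')
a=cv2.imread('pics/w11.png')[130:330,180:380]; b=cv2.imread('pics/d11.png')[165:265,245:345]
cv2.imwrite('pics/c11.png',np.hstack([cv2.resize(a,(400,400),interpolation=cv2.INTER_CUBIC),cv2.resize(b,(400,400),interpolation=cv2.INTER_CUBIC)]))
E
```

```text
t 14.5 P [ 0.5239 -0.006   0.0874] [ 1.7999e+02 -4.0000e-02  1.4000e+01] F [ 0.66 -0.57  0.02] gap 0.032 j6 [-6.5 69.5]
cm/deg [-0.04 -0.01  0.24] [ 0.01 -0.04  0.  ]
```

View pics/c11.png

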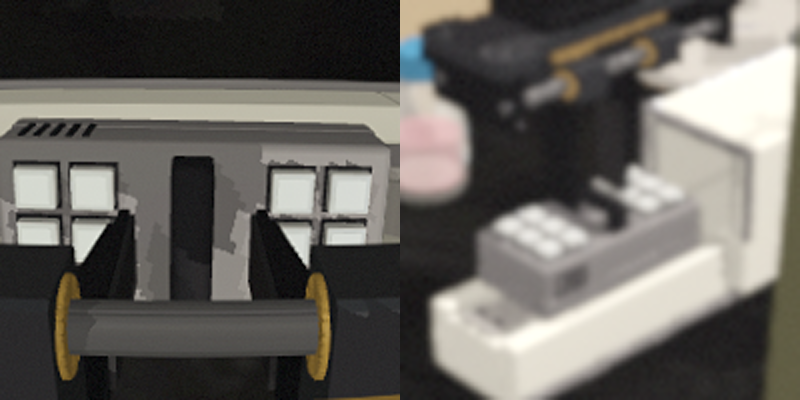

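The fingers straddle the bar with no contact (force about 0). I'll go 3 mm lower and close.

>>> {"op": "arm_command", "data": {"commands": [[0,0,0.15,0,0,0],[0,0,0.3,0,0,0],[0,0,0.3,0,0,0]]}}

```text
clock: 14.9
position: [0.5234, -0.0059, 0.0839]
tool_rot: [-180.0, 0.0, 14.0]
ft_force: [-0.7, 0.7, -0.6]
finger_gap: 0.0322
```

>>> {"op": "arm_command", "data": {"commands": [[0,0,0,0,0,0],[0,0,0,0,0,0],[0,0,0,0,0,0],[0,0,0,0,0,0],[0,0,0,0,0,0],[0,0,0,0,0,0]], "grip": 0.8}}

```text
clock: 15.5
position: [0.5236, -0.0059, 0.084]
tool_rot: [180.0, -0.0, 14.0]
ft_force: [0.6, -0.2, 0.0]
finger_gap: 0.0118
```

Gripped at a gap of 11.8 mm against the bar's 12. Lift.

>>> {"op": "arm_command", "data": {"commands": [[0,0,-0.3,0,0,0],[0,0,-1,0,0,0],[0,0,-2.5,0,0,0],[0,0,-4.5,0,0,0],[0,0,-6.5,0,0,0],[0,0,-8.5,0,0,0],[0,0,-10,0,0,0],[0,0,-10,0,0,0],[0,0,-10,0,0,0]]}}

```text
clock: 16.4
position: [0.5235, -0.0059, 0.1842]
tool_rot: [180.0, -0.0, 14.0]
ft_force: [0.5, -0.6, -2.8]
finger_gap: 0.0113
```

```bash
python3 - <<'E'
from h import *
cmd([.4618,.3104,.19],97)
m,_=snap('wrist','w12.png'); ms,im=snap('side','d12.png')
a=cv2.imread('pics/w12.png')[130:330,180:380]; b=cv2.imread('pics/d12.png')[115:265,225:375]
cv2.imwrite('pics/c12.png',np.hstack([cv2.resize(a,(400,400),interpolation=cv2.INTER_CUBIC),cv2.resize(b,(400,400),interpolation=cv2.INTER_CUBIC)]))
E
```

```text
t 16.4 P [ 0.5235 -0.0059  0.1842] [ 1.7999e+02 -2.0000e-02  1.4000e+01] F [ 0.47 -0.57 -2.8 ] gap 0.0113 j6 [-6.5 69.5]
cm/deg [  1.67 -32.19  -0.59] [ 2.0e-02 -1.0e-02 -8.3e+01]
```

View pics/c12.png

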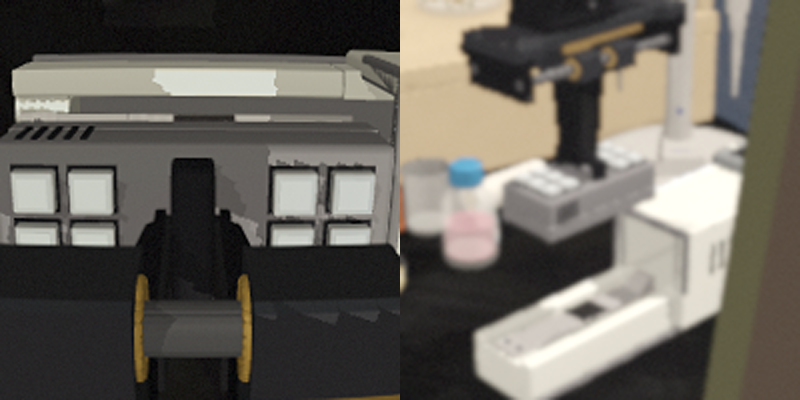

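The cassette hangs level, reading 2.8 N. I'll carry it to a point short of the nest so the wrist camera can see the nest.

```bash
python3 - <<'E'
from h import *
md=manip.camera_model('side')
D=lambda x,y,z: onz(md,120+(x+.5)/7-.5,255+(y+.5)/7-.5,z)
n=np.array([D(350,40,.044),D(572,298,.044),D(248,437,.044),D(48,152,.044)])
print(n,n.mean(0),[np.linalg.norm(n[i]-n[i-1]) for i in range(4)])
for a,b in((0,3),(1,2)):
  d=n[a]-n[b];print(np.degrees(np.arctan2(d[1],d[0])))
for a,b in((0,1),(3,2)):
  d=n[a]-n[b];print(np.degrees(np.arctan2(d[1],d[0])))
cmd([.462,.19,.2],97)
E
```

```text
[[0.5450997  0.2756203  0.044     ]
 [0.39676408 0.25615018 0.044     ]
 [0.38480709 0.34451889 0.044     ]
 [0.53220858 0.36611642 0.044     ]] [0.46471987 0.31060145 0.044     ] [np.float64(0.09140966965184369), np.float64(0.14960795634771815), np.float64(0.089173978569039), np.float64(0.1489753416531474)]
-81.89279510494912
-82.29422450879429
7.477737557043792
8.335764379952927
t 16.5 P [ 0.5227 -0.0059  0.1826] [-1.7995e+02  1.3000e-01  1.4000e+01] F [-0.53  0.41 -2.79] gap 0.0116 j6 [-6.5 69.5]
cm/deg [ -1.15 -20.47  -1.72] [-1.3e-01  7.0e-02 -8.3e+01]
```

>>> {"op": "arm_command", "data": {"commands": [[0,-2,-0.5,0,0,-8],[0,-4,-1,0,0,-16],[-0.5,-6,-1.7,0,0,-24],[-0.5,-8,-1.7,0,0,-32],[-1,-10,-1.7,0,0,-40],[-1.2,-12,-1.7,0,0,-48],[-1.2,-14,-1.7,0,0,-56],[-1.2,-16,-1.7,0,0,-64],[-1.2,-18,-1.7,0,0,-72],[-1.2,-20,-1.7,0,0,-80],[-1.2,-20.5,-1.7,0,0,-83.3],[-1.2,-20.5,-1.7,0,0,-83.3]]}}

```text
clock: 17.7
position: [0.4613, 0.1906, 0.1994]
tool_rot: [-179.8, 0.0, 97.4]
ft_force: [-0.5, 0.5, -2.2]
finger_gap: 0.0119
```

>>> {"op": "arm_command", "data": {"commands": [[0,0,0,0,0,0],[0,0,0,0,0,0],[0,0,0,0,0,0],[0,0,0,0,0,0]]}}

```text
clock: 18.1
position: [0.4624, 0.1897, 0.2009]
tool_rot: [-180.0, 0.0, 97.2]
ft_force: [-0.2, 0.4, -3.1]
finger_gap: 0.0117
```

```bash
python3 - <<'E'
from h import *
cmd([.463,.3105,.2],97.5)
m,_=snap('wrist','w13.png')
for q in [(.529,.3637),(.541,.2752),(.3947,.2575),(.3823,.3452)]: print(proj(m,[*q,.044],True))
E
```

```text
t 18.1 P [0.4624 0.1897 0.2009] [-180.      0.     97.25] F [-0.19  0.36 -3.1 ] gap 0.0117 j6 [16.2  8.9]
cm/deg [11.98  1.59  0.09] [-0.    0.   -0.25]
[362.65706442  38.72243189]
[363.45248443 123.67157065]
[217.35442442 121.54336619]
[216.35531243  36.44105624]
```

View pics/w13.png

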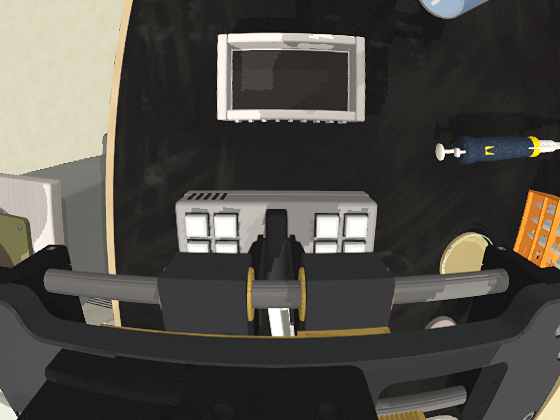

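The wrist view shows the nest at columns 217–366, rows 34–122, and the cassette ahead of the fingers. I'll zoom in and measure both.

```bash
python3 - <<'E'
from h import *
a=cv2.imread('pics/w13.png')
cv2.imwrite('pics/c13.png',cv2.resize(a[25:135,205:380],None,fx=4.5,fy=4.5,interpolation=cv2.INTER_CUBIC))
cv2.imwrite('pics/c13b.png',cv2.resize(a[180:265,170:385],None,fx=3.6,fy=3.6,interpolation=cv2.INTER_CUBIC))
E
```

```text
(no output)
```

View pics/c13.png

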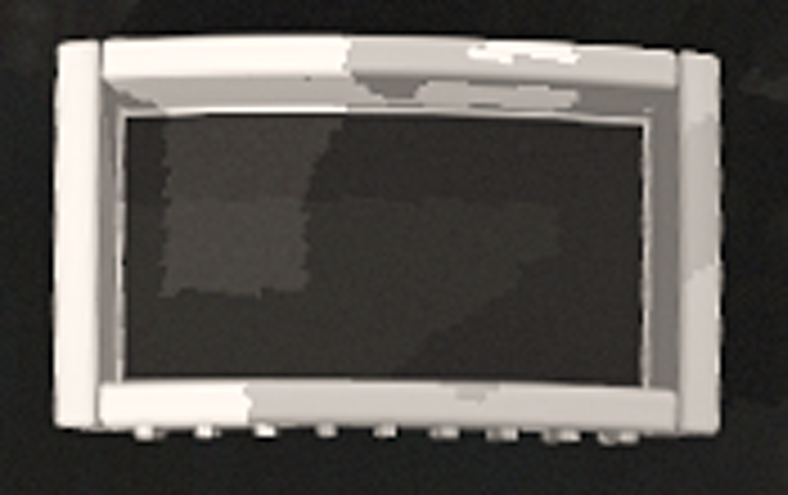

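View pics/c13b.png

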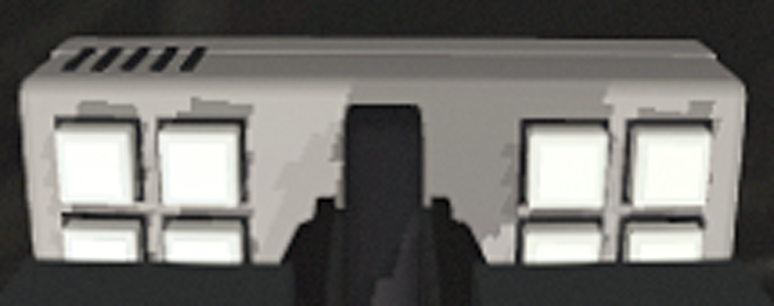

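```bash
python3 - <<'E'
from h import *
m=manip.camera_model('wrist');o=manip.get_obs();P=o['position'];R=Ro.from_euler('xyz',o['tool_rot'],degrees=True)
W=lambda x,y,z,s,ox,oy: onz(m,ox+(x+.5)/s-.5,oy+(y+.5)/s-.5,z,True)
n=np.array([W(x,y,.044,4.5,205,25) for x,y in [(57,43),(720,57),(719,432),(57,427)]])
print('nest',np.round(n,4),n.mean(0),[round(np.linalg.norm(n[i]-n[i-1]),4) for i in range(4)])
for a,b in((1,0),(2,3)):
  d=n[a]-n[b];print(np.degrees(np.arctan2(d[1],d[0])))
zt=P[2]-.008
c=np.array([W(x,y,zt,3.6,170,180) for x,y in [(20,90),(747,90)]]); print('cass',c,np.linalg.norm(c[1]-c[0]),'yaw',np.degrees(np.arctan2(*(c[1]-c[0])[[1,0]])))
h=W(384,105,P[2]+.010,3.6,170,180)
print('in tool: edge',R.inv().apply(c-P)*1000,'handle end',R.inv().apply(h-P)*1000)
cmd([*n.mean(0)[:2],.2],97.3)
E
```

```text
nest [[0.3829 0.3478 0.044 ]
 [0.5309 0.3659 0.044 ]
 [0.5415 0.2786 0.044 ]
 [0.3944 0.2596 0.044 ]] [0.46241523 0.31295786 0.044     ] [np.float64(0.0889), np.float64(0.1491), np.float64(0.0879), np.float64(0.1484)]
6.957180443708666
7.3417083869278095
cass [[0.40116709 0.20948439 0.19298919]
 [0.5171799  0.22434509 0.19298919]] 0.11696072950421739 yaw 7.2995734080562835
in tool: edge [[ 27.27474137 -58.22258046   7.99707291]
 [ 27.35561508  58.73812104   8.00034002]] handle end [ 29.57546286   0.31105905 -10.00139971]
t 18.15 P [0.4624 0.1898 0.201 ] [180.     0.    97.26] F [ 0.13 -0.53 -1.9 ] gap 0.0117 j6 [16.2  8.9]
cm/deg [12.22  1.56  0.1 ] [ 0.    0.   -0.04]
```

The cassette is centred and aligned in the grip to within 1 mm. The nest centre is about (0.4628,0.312), with the three views agreeing to 2.5 mm, and its yaw is 7.2°. I'll move over it.

>>> {"op": "arm_command", "data": {"commands": [[1.5,0.2,0,0,0,0],[3,0.4,0,0,0,0],[5,0.7,0,0,0,0],[7,0.9,0,0,0,0],[9,1.2,0,0,0,0],[11,1.4,0,0,0,0],[12.1,1.6,1.5,0,0,0],[12.1,1.6,3.5,0,0,0],[12.1,1.6,5.5,0,0,0],[12.1,1.6,7.5,0,0,0],[12.1,1.6,8.5,0,0,0],[12.1,1.6,8.5,0,0,0]]}}

```text
clock: 19.35
position: [0.4611, 0.3116, 0.1131]
tool_rot: [-179.7, 0.1, 97.3]
ft_force: [-0.9, 0.1, -2.5]
finger_gap: 0.0117
```

>>> {"op": "arm_command", "data": {"commands": [[0,0,0,0,0,0],[0,0,0,0,0,0],[0,0,0,0,0,0]]}}

```text
clock: 19.65
position: [0.4635, 0.3126, 0.1173]
tool_rot: [179.9, -0.0, 97.3]
ft_force: [-0.0, 0.3, -3.4]
finger_gap: 0.0113
```

```bash
python3 - <<'E'
from h import *
cmd([.4628,.312,.115],97.2)
snap('wrist','w14.png');snap('scene','s14.png');snap('side','d14.png')
a=cv2.imread('pics/w14.png')[120:300,150:410];b=cv2.imread('pics/s14.png')[130:230,130:240];c=cv2.imread('pics/d14.png')[210:350,90:250]
cv2.imwrite('pics/c14.png',np.hstack([cv2.resize(b,(396,360),interpolation=cv2.INTER_CUBIC),cv2.resize(c,(400,360),interpolation=cv2.INTER_CUBIC)]))
cv2.imwrite('pics/c14w.png',cv2.resize(a,None,fx=3,fy=3,interpolation=cv2.INTER_CUBIC))
E
```

```text
t 19.65 P [0.4635 0.3126 0.1173] [ 1.7987e+02 -5.0000e-02  9.7300e+01] F [-0.04  0.3  -3.41] gap 0.0113 j6 [28.5 21.2]
cm/deg [-0.05 -0.08  0.23] [ 0.13 -0.05  0.1 ]
```

View pics/c14.png

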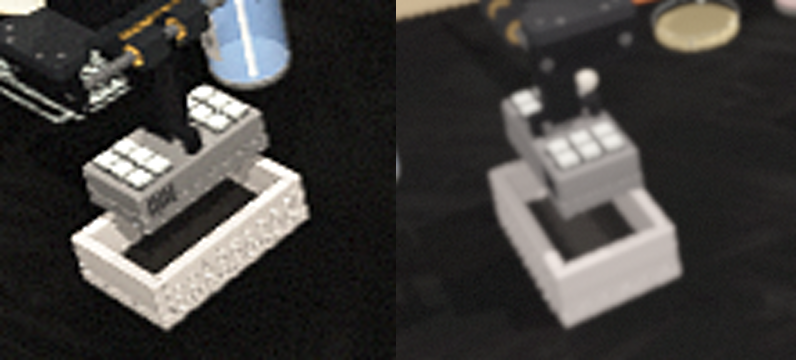

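View pics/c14w.png

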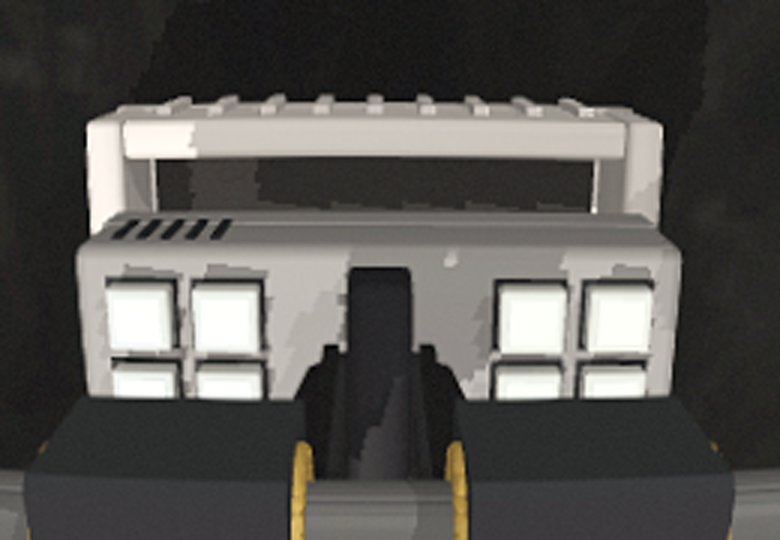

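```bash
python3 - <<'E'
from h import *
m=manip.camera_model('wrist');o=manip.get_obs();P=o['position'];R=Ro.from_euler('xyz',o['tool_rot'],degrees=True)
W=lambda x,y,z: onz(m,150+(x+.5)/3-.5,120+(y+.5)/3-.5,z,True)
for nm,q,z in [('far inner',[(125,157),(624,157)],.044),('far outer',[(88,121),(662,121)],.044),('cass top far',[(78,253),(681,253)],P[2]-.008),('cass bottom far',[(103,213),(655,213)],P[2]-.040)]:
  p=np.array([W(x,y,z) for x,y in q]); print(nm,np.round(R.inv().apply(p-P)*1000,1),np.round(p,4).tolist(),round(np.linalg.norm(p[0]-p[1]),4))
E
```

```text
far inner [[ 36.9 -64.7  72.7]
 [ 36.9  62.7  72.8]] [[0.3943, 0.3407, 0.044], [0.5207, 0.3569, 0.044]] 0.1274
far outer [[ 46.4 -74.2  72.7]
 [ 46.4  72.4  72.9]] [[0.3837, 0.349, 0.044], [0.5291, 0.3676, 0.044]] 0.1466
cass top far [[ 27.7 -57.9   7.9]
 [ 27.7  58.5   8.1]] [[0.4022, 0.3324, 0.1087], [0.5176, 0.3472, 0.1087]] 0.1163
cass bottom far [[ 29.  -61.7  39.9]
 [ 29.   62.1  40.1]] [[0.3982, 0.3332, 0.0767], [0.5211, 0.349, 0.0767]] 0.1238
```

```bash
python3 - <<'E'
import cv2,numpy as np
a=cv2.imread('pics/s14.png')
cv2.imwrite('pics/c14s.png',cv2.resize(a[145:225,145:220],None,fx=7,fy=7,interpolation=cv2.INTER_CUBIC))
a=cv2.imread('pics/d14.png')
cv2.imwrite('pics/c14d.png',cv2.resize(a[235:340,120:210],None,fx=5.5,fy=5.5,interpolation=cv2.INTER_CUBIC))
E
```

```text
(no output)
```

View pics/c14s.png

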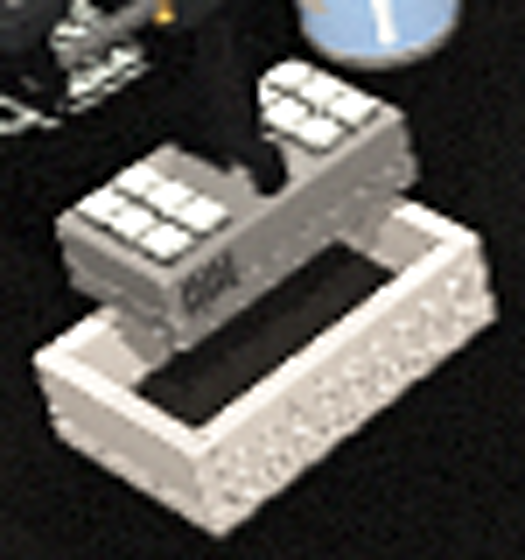

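View pics/c14d.png

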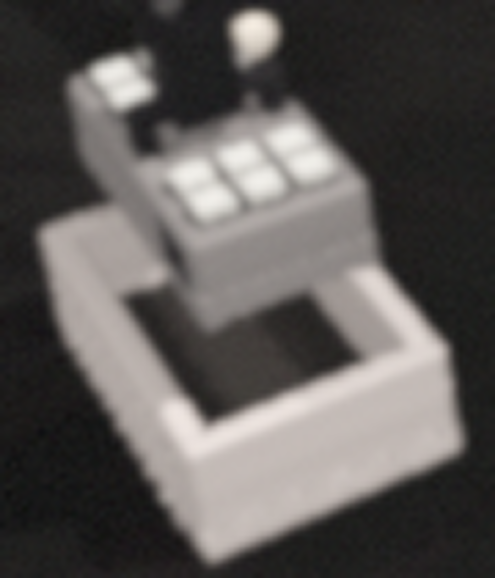

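```bash
python3 - <<'E'
from h import *
P=np.array([.4635,.3126,.1173]);R=Ro.from_euler('xyz',[180,0,97.3],degrees=True)
for nm,s,ox,oy,c,n in [('scene',7,145,145,[(59,216),(409,118)],[(37,357),(480,240)]),('side',5.5,120,235,[(69,85),(367,188)],[(39,232),(449,348)])]:
  m=manip.camera_model(nm); f=lambda q,z: np.mean([onz(m,ox+(x+.5)/s-.5,oy+(y+.5)/s-.5,z) for x,y in q],0)
  C=f(c,.109);N=f(n,.044); print(nm,'cass',C,'nest',N,'rel in tool mm',R.inv().apply(N-C)[:2]*1000,'cass-TCP',R.inv().apply(C-P)[:2]*1000)
E
```

```text
scene cass [0.46374791 0.30745598 0.109     ] nest [0.461636   0.30997779 0.044     ] rel in tool mm [ 2.76971485 -1.77435619] cass-TCP [-5.13382588 -0.40772381]
side cass [0.46079186 0.30991701 0.109     ] nest [0.46255937 0.31144612 0.044     ] rel in tool mm [1.29212484 1.9474769 ] cass-TCP [-2.31713327 -3.02710405]
```

All three views put the nest 1.3–2.8 mm further along tool x than the cassette, so I'll shift 2 mm and go in.

>>> {"op": "arm_command", "data": {"commands": [[0.1,0,0.2,0,0,0],[0.2,-0.05,0.5,0,0,0],[0.2,-0.05,1,0,0,0],[0.2,-0.05,1.5,0,0,0],[0.2,-0.05,2,0,0,0],[0.2,-0.05,2.5,0,0,0],[0.2,-0.05,3,0,0,0],[0.2,-0.05,3.5,0,0,0],[0.2,-0.05,3.8,0,0,0],[0.2,-0.05,3.8,0,0,0],[0.2,-0.05,3.8,0,0,0]]}}

```text
clock: 20.9
position: [0.4621, 0.3141, 0.078]
tool_rot: [180.0, -0.0, 97.3]
ft_force: [0.5, 0.1, -2.2]
finger_gap: 0.0117
```

```bash
python3 - <<'E'
from h import *
cmd([.4628,.312,.052],97.2)
snap('wrist','w15.png');snap('scene','s15.png')
a=cv2.imread('pics/w15.png')[140:290,150:410];b=cv2.imread('pics/s15.png')[145:225,140:225]
cv2.imwrite('pics/c15.png',np.hstack([cv2.resize(b,(380,360),interpolation=cv2.INTER_CUBIC),cv2.resize(a,(420,360),interpolation=cv2.INTER_CUBIC)]))
E
```

```text
t 20.9 P [0.4621 0.3141 0.078 ] [180.   -0.   97.3] F [ 0.48  0.08 -2.18] gap 0.0117 j6 [28.7 21.4]
cm/deg [-0.22  0.05  2.6 ] [ 0.  -0.   0.1]
```

View pics/c15.png

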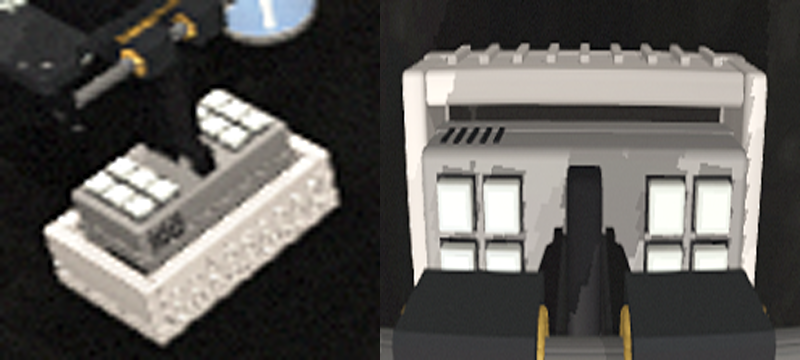

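The cassette has entered the nest, clear on all sides, and the force reads only its weight. I'll continue slowly to the floor.

>>> {"op": "arm_command", "data": {"commands": [[0,0,0.4,0,0,0],[0,0,0.8,0,0,0],[0,0,1.2,0,0,0],[0,0,1.6,0,0,0],[0,0,2,0,0,0],[0,0,2.2,0,0,0],[0,0,2.3,0,0,0],[0,0,2.3,0,0,0],[0,0,2.3,0,0,0]]}}

```text
clock: 21.9
position: [0.4621, 0.3141, 0.0552]
tool_rot: [180.0, -0.0, 97.3]
ft_force: [0.5, 0.7, -2.2]
finger_gap: 0.0114
```

>>> {"op": "arm_command", "data": {"commands": [[0,0,0.1,0,0,0],[0,0,0.2,0,0,0],[0,0,0.3,0,0,0],[0,0,0.3,0,0,0],[0,0,0.3,0,0,0]]}}

```text
clock: 22.4
position: [0.4621, 0.3141, 0.052]
tool_rot: [180.0, -0.0, 97.3]
ft_force: [0.3, -0.3, -3.2]
finger_gap: 0.012
```

>>> {"op": "arm_command", "data": {"commands": [[0,0,0.05,0,0,0],[0,0,0.1,0,0,0],[0,0,0.1,0,0,0],[0,0,0.1,0,0,0]]}}

```text
clock: 22.8
position: [0.4624, 0.3143, 0.052]
tool_rot: [180.0, -0.0, 97.3]
ft_force: [-2.2, -1.6, 5.3]
finger_gap: 0.0116
```

Floor contact shows at TCP z 0.052, as predicted. I'll ease off 0.5 mm and open.

>>> {"op": "arm_command", "data": {"commands": [[0,0,-0.05,0,0,0],[0,0,-0.05,0,0,0]]}}

```text
clock: 23.0
position: [0.4624, 0.3143, 0.052]
tool_rot: [179.9, -0.0, 97.3]
ft_force: [-1.0, -0.5, 2.8]
finger_gap: 0.0114
```

>>> {"op": "arm_command", "data": {"commands": [[0,0,0,0,0,0],[0,0,0,0,0,0],[0,0,0,0,0,0],[0,0,0,0,0,0],[0,0,0,0,0,0]], "grip": 3.2}}

```text
clock: 23.5
position: [0.4619, 0.314, 0.0512]
tool_rot: [-180.0, 0.0, 97.3]
ft_force: [-0.2, 0.0, -0.3]
finger_gap: 0.0316
```

>>> {"op": "arm_command", "data": {"commands": [[0,0,-0.3,0,0,0],[0,0,-1,0,0,0],[0,0,-3,0,0,0],[0,0,-6,0,0,0],[-2,0,-9,0,0,0],[-5,0,-12,0,0,0],[-9,0,-13,0,0,0],[-12,0,-13,0,0,0],[-13,0,-13,0,0,0],[-13,0,-13,0,0,0]]}}

```text
clock: 24.5
position: [0.4787, 0.1843, 0.1819]
tool_rot: [180.0, -0.0, 97.2]
ft_force: [-0.2, 0.3, -0.3]
finger_gap: 0.0319
```

```bash
python3 - <<'E'
from h import *
cmd([.4628,.312,.052],97.2)
m,_=snap('wrist','w16.png');snap('scene','s16.png');snap('side','d16.png')
c=cv2.imread('pics/d16.png')[225:345,100:230];b=cv2.imread('pics/s16.png')[145:225,140:225]
cv2.imwrite('pics/c16.png',np.hstack([cv2.resize(b,(380,360),interpolation=cv2.INTER_CUBIC),cv2.resize(c,(390,360),interpolation=cv2.INTER_CUBIC)]))
E
```

```text
t 24.5 P [0.4787 0.1843 0.1819] [ 1.7997e+02 -2.0000e-02  9.7180e+01] F [-0.17  0.28 -0.25] gap 0.0319 j6 [15.1  7.9]
cm/deg [1.286e+01 1.000e-02 1.299e+01] [ 0.03 -0.02 -0.02]
```

View pics/c16.png

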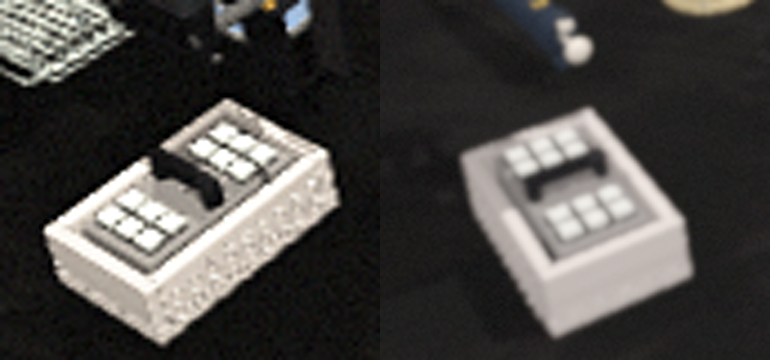

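View pics/w16.png

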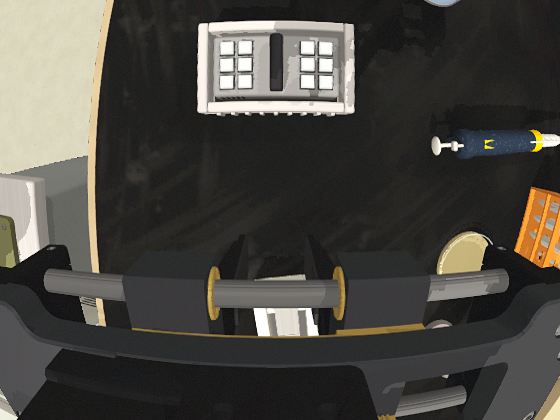

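View pics/s16.png

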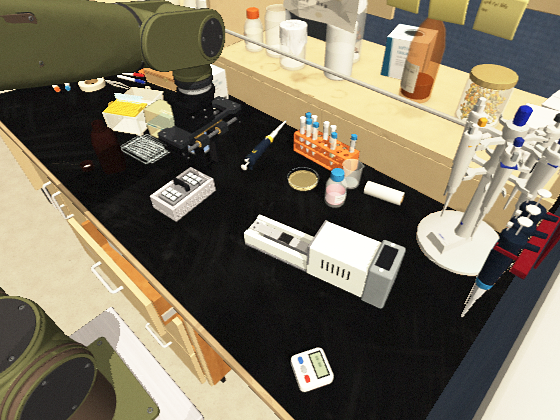

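The cassette lies flat in the nest with its top level with the rim (44 mm) and the handle standing clear. The timer (312,370), dish (303,180), bottle (336,187) and dock are where they were, and the robot touches nothing.

```bash
python3 -c "
from plant import manip
print(manip.finish_job())"
```

```text
the job is handed in; nothing more can be done
None
```

The cassette is out of the dock and set down flat in the cooling nest, and I handed the job in at about 25 s.

- **Release:** I pressed the tongue at its pad to 10.6 N and held it for 1 s. The cassette slid out, and the pad read roughly 4–7 mm down, short of over-bent.
- **Drawing out:** I pulled the cassette 95 mm along the rails by its front end, fully clear of the hood. It stood upright on the dock's rails, which is where I let go of it.
- **Nest:** I took the cassette by its handle and lowered it until it touched the floor, at the height I had predicted. I eased off before opening the fingers.

The last pictures show the cassette's top level with the nest rim. The timer, dish and bottle look unmoved in the scene view, and the wrist force read about zero.

**What disagreed:**
- The three cameras differed by 2–3 mm on where the nest was. I settled it by comparing the cassette with the nest in each view, which led to a 2 mm correction.
- While pressing, there was about 3 N of sideways force. The pad heights also read about 2 mm higher than the tongue's stated stiffness implies, so the pressing depth is uncertain by about that much.

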